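Load a reagent vial on the rocking mixer and start it with the spring-return knob

ROBOT

A 6-joint arm with a two-finger parallel gripper is mounted at the origin on a cart in front of the work surface, level with it; the furniture and walls round the work are solid. World frame = base frame: x ahead of the robot, y to its left, z up, the work surface at z = 0. Lengths are in m, angles in rad, forces in N, time in s.
With the tool pointing down it reaches from about 0.425 to 1.125 m from the base axis. Payload 14.9 kg.
Tool frame: the origin (TCP) lies on the mounting face of the last link; the fingertips stand 191 mm ahead of it and the grasp point (between the pads) lies bot.tcp_to_grasp ahead of it (bot.tcp_to_grasp is the distance from the TCP to the grasp point, in m); x points along the fingers, y is the direction in which the jaws open and shut, and the axes are right-handed (so a half turn about x gives the same grasp; the last joint's range is limited). The gripper opens to 91 mm and grips with 3 to 60 N. Pads are 32 mm wide; open, the fingers measure 118 mm over their backs; the gripper's body (76 mm by 178 mm) begins 60 mm behind the grasp point.
Start: joints at [-1.285, 0.379, 1.734, -0, 1.028, -0.033], TCP at [0.219, -0.665, 0.405] pointing down, gripper open.
Joint ranges: [-2.77, 2.77], [-0.74, 2.19], [0, 2.66], [-1.06, 4.2], [0.31, 2.87], [-3.08, 3.08]. Speed limits (rad/s): [1.89, 1.89, 2.39, 3.14, 3.14, 3.14].

INTERFACE

Orientations are given as a rotation vector (axis times angle).
In Python, from plant import observe, read_camera, job, bot gives the robot as it stands.
- The arm moves only by the shell command python3 -m jog 'ROWS'. ROWS is JSON, a list of rows, each an object with "fingers": the gripper command: -1 is fully open, 1 is shut, values between are in proportion; "dp": the shift along the tool's x, y, z in mm, a list of three; "twist": the turn about the tool's x in rad. A call has 1 to 20 rows; each row shifts and turns the commanded pose from where the row before left it, along the tool's axes as they then stand; what a row does not reach is not made up. A row lasts 1/8 s, in which the tool goes at most 62.5 mm and 10.7 degrees, less where a joint would pass 70% of its speed; a pose out of reach is approached as far as the arm can. A call is refused whole if a number of a shift passes 62.5 or a number of a turn 0.188, either way. A call with a gripper value outside its range is refused whole. The fingers move at their own pace and stop on an object; the grip force is fixed at half the most. Time passes only in rows, so rows that do not move let the fingers close. It gives the time, the measured TCP pose, the force and the opening at its end, in the units of the state.
- observe(): the state, without advancing time (a new reading comes with each control period).
- read_camera(name): name is "scene" or "side" or "wrist"; returns a dict with "pixels" (480x640x3 uint8, red, green, blue), "range_z" (480x640 float32, m along the optical axis (not along the pixel's ray), 0 where there is no reading), "fx", "fy", "cx", "cy" (pixels), "k1" (the pictures are not rectified: a ray, as slopes to the right and down, at radius r is drawn at 1 + k1 r^2 times it, then the intrinsics apply), "R" (3x3) and "t" (3): a world point X has camera coordinates R X + t; the wrist camera has in their place "mount" (4x4, takes a point from camera to tool coordinates, whose origin is the TCP and whose axes are the tool frame's). Camera axes: x right, y down, z forward; pixel columns grow to the right and rows downward; lengths in m; the calibration is good to about 2 mm. A picture is of the moment at which its call begins: read the wrist's pose just before it.
- job.sign_off(): hands the job in, once; it reports no verdict.
The state is a dict: "time": time; "qpos": joint angles; "dq": joint speeds; "joint_efforts": joint torques, N m; "tcp_pos": TCP position; "orientation": TCP orientation; "force": force on the tool from outside, world axes, zero at the start; "moment": the same for the moment, N m; "width": finger opening in m.
Only numpy, scipy, OpenCV 4.12 (cv2) and the standard library are available. Lean on these libraries where they do the work, as an engineer would, in place of code of your own. Each camera call takes 0.05 s, during which the arm holds its last target. There are 200 camera calls.

TASK

Lay the loose reagent vial down in the rimmed tray of the rocking mixer, then start the mixer: twist its start knob clockwise all the way to the stop, hold it there for a second, and let go so that it returns to its rest position. The vial must stay lying in the tray, and do not push the other things on the desk about.

Things in the scene. Friction and masses are not known exactly. Their poses are not given: they have to be found in the camera images.
- vial: The only vial on the desk: a dropper vial with glass body and narrow dropper cap, lying on its side, 90 long, 24 wide, 24 high, about 30 g (0.7 to 1.4 times that). Origin at the middle of its length on its underside; x along its length towards the cap, z up. The glass body, 24 mm wide where it is gripped, reaches from x = -45 to +15 mm, the thin neck and dropper cap from +15 to +45 mm. It behaves as flat-sided and does not roll.
- vial_body (a point): Middle of the vial's glass body (15 mm behind the vial's middle, away from the cap), 12 mm above its underside: the place to grip it, across its width.
- vial_mid (a point): Middle of the vial's whole length, on its centre line (12 mm above its underside).
- mixer: Rocking mixer fixed to the desk: low white housing 150 mm (its x) by 262 mm (its y), top at 46 mm. Origin under its centre, x away from the robot, y to the left, z up. At its left a small aluminium tray on a pedestal, centre at y = +45 mm; at its right a grey control panel with the start knob, axis at y = -85 mm. The tray does not move.
- tray_mat (a point): Centre of the tray's mat, 76 mm above the desk. Axes as the mixer's. The mat is 46 mm wide in x and 124 mm long in y, surrounded by a 6 mm thick rim that stands 8 mm above the mat. The vial lies in it lengthwise along y, cap to either end.
- knob_grip (a point): On the start knob's vertical axis, 69 mm above the desk: the height to grip. The knob is a black bar 38 mm long, 13 mm wide, its sides upright from 54 to 81 mm above the desk (7 to 34 mm above the panel, which lies at 47 mm), on a round collar of 21 mm radius between 47 and 54 mm. The point turns with the knob: x along the bar, y across it (grip across y). At rest the bar lies along the mixer's x.
- start_knob (a joint): Angle of the start knob, rad: 0 at rest, grows clockwise seen from above, 1.22 (70 degrees) at the stop. A spring drives it back: 0.02 N m at rest, 0.07 N m at the stop; let go it returns to 0 within about a second.
- microscope: Obstacle: tall dark bench microscope fixed to the desk, set back between the vial and the mixer; its foot (33 mm high) and stage (170 mm high) reach about 85 mm from the origin towards the robot and 70 mm to either side, its eyepieces, 345 to 400 mm high, reach 140 mm towards the robot. Carry the vial round in front of it. Origin under its centre.
- stamp: Bystander: brown wooden hand stamp, 23x50x56 mm, upright. Origin under its centre.
- timer: Bystander: small flat white electronic timer, 58x64x22 mm. Origin under its centre.
- label_roll: Bystander: small roll of white labels lying flat, 52 mm across, 25 mm high. Origin under its centre.
- capillary_jar: Bystander: slim capped jar standing to the left, 26 mm across, 97 mm high. Origin under its centre.
Mind the look-alikes: they are no part of the job. Of the things shaped like the vial, the glass one is meant.

How it is judged:
On the way, in this order (a step that is already met when the one before it is completed fails the run):
1. the vial lies in the tray, inside its rim, and has been let go (x of vial_mid in the frame of tray_mat between -0.015 and 0.015 m and y of vial_mid in the frame of tray_mat between -0.02 and 0.02 m and z of vial_mid in the frame of tray_mat between 0.007 and 0.017 m and angle between the x axis of vial and the y axis of tray_mat, either way round below 0.35 rad and angle between vial's own x axis and vertical between 1.47 and 1.67 rad and contact force between the fingers and vial below 0.05 N), for 0.2 s.
2. the start knob is held at its stop (x of vial_mid in the frame of tray_mat between -0.015 and 0.015 m and y of vial_mid in the frame of tray_mat between -0.02 and 0.02 m and z of vial_mid in the frame of tray_mat between 0.007 and 0.017 m and angle between the x axis of vial and the y axis of tray_mat, either way round below 0.35 rad and angle between vial's own x axis and vertical between 1.47 and 1.67 rad and value of joint start_knob above 1.13 rad), for 0.6 s.
3. the knob has been let go and is back at rest (x of vial_mid in the frame of tray_mat between -0.015 and 0.015 m and y of vial_mid in the frame of tray_mat between -0.02 and 0.02 m and z of vial_mid in the frame of tray_mat between 0.007 and 0.017 m and angle between the x axis of vial and the y axis of tray_mat, either way round below 0.35 rad and angle between vial's own x axis and vertical between 1.47 and 1.67 rad and value of joint start_knob below 0.1 rad and contact force between the fingers and mixer below 0.05 N), for 0.2 s.
At the end, for the whole second after the job is handed in: The vial lies at rest in the tray: its middle within 15 mm (across) and 20 mm (along) of the tray's centre, 7 to 17 mm above the mat, level within 0.1 rad and along the tray within 0.35 rad; the start knob, after being held at more than 1.13 rad for 0.6 s, is released and back under 0.1 rad (x of vial_mid in the frame of tray_mat between -0.015 and 0.015 m and y of vial_mid in the frame of tray_mat between -0.02 and 0.02 m and z of vial_mid in the frame of tray_mat between 0.007 and 0.017 m and angle between the x axis of vial and the y axis of tray_mat, either way round below 0.35 rad and angle between vial's own x axis and vertical between 1.47 and 1.67 rad and value of joint start_knob below 0.1 rad and linear speed of vial below 0.02 m/s); the robot touches nothing.
It fails at once if a bystander is pushed more than 30 mm (distance of any of stamp, timer, label_roll, capillary_jar from where it was at the start of the episode above 0.03 m).
It also fails if it takes over 54 s, if anything falls off the work surface, if the arm or the gripper's body presses on something with over 40 N, if the wrist force passes 120 N, or if a joint passes its speed limit or range.

## Working session

There is one attempt and no reset: what is moved stays moved. The work goes in short steps, Python scripts to look and compute and a shell command to move; the robot and the scene stay as the last step left them, time stands still between calls to the robot, and variables do not carry over. Pictures are saved under pics/ and viewed, about 8 in all and at most 12, crops included, and the job is handed in when it is done.

```bash
mkdir -p pics; ls; cat > h.py <<'E'
import numpy as np, cv2
from plant import observe, read_camera, job, bot
from scipy.spatial.transform import Rotation as Ro
def grab(n):
    s=observe(); c=read_camera(n); 
    if 'mount' in c:
        T=np.eye(4);T[:3,:3]=Ro.from_rotvec(s['orientation']).as_matrix();T[:3,3]=s['tcp_pos']
        M=T@np.array(c['mount']); c['R']=M[:3,:3].T; c['t']=-c['R']@M[:3,3]
    c['R']=np.array(c['R']);c['t']=np.array(c['t']);return c
def rays(c,uv):
    K=np.array([[c['fx'],0,c['cx']],[0,c['fy'],c['cy']],[0,0,1]],float)
    p=cv2.undistortPoints(np.array(uv,float).reshape(-1,1,2),K,np.array([c['k1'],0,0,0.]))[:,0]
    return np.c_[p,np.ones(len(p))]
def plane(c,uv,z):
    d=rays(c,uv)@c['R']; o=-c['R'].T@c['t']
    return o+d*((z-o[2])/d[:,2])[:,None]
def deep(c,uv):
    uv=np.array(uv).reshape(-1,2).astype(int)
    zz=c['range_z'][uv[:,1],uv[:,0]][:,None]
    return (rays(c,uv)*zz-c['t'])@c['R']
def save(c,n,box=None,s=1):
    im=c['pixels'][:,:,::-1]
    if box: x0,y0,x1,y1=box; im=im[y0:y1,x0:x1]
    cv2.imwrite('pics/'+n,cv2.resize(im,None,fx=s,fy=s,interpolation=cv2.INTER_CUBIC))
E
python3 - <<'E'
from h import *
print(observe(),bot.tcp_to_grasp)
for n in ('scene','side'):
    c=grab(n); save(c,n+'.png'); print(n,-c['R'].T@c['t'],c['fx'],c['k1'])
E
```

```text
pics
{'time': 0.0, 'qpos': array([-1.28529203e+00,  3.79388369e-01,  1.73478010e+00,  9.57720099e-06,
        1.02852501e+00, -3.33167647e-02]), 'dq': array([ 0.00055199, -0.0011829 ,  0.00062554, -0.00046625,  0.0001447 ,
        0.00136919]), 'joint_efforts': array([ 2.41323778e-04, -7.63729548e+01, -4.34370053e+01,  6.50578178e-02,
        4.25424438e-02, -1.42719603e-05]), 'tcp_pos': array([ 0.21934296, -0.66454464,  0.40410261]), 'orientation': array([ 2.04949446,  0.33065801, -2.04976496]), 'force': array([ 0.82954706, -0.76862431,  0.83760299]), 'moment': array([-0.00767659, -0.00189574, -0.00204134]), 'width': 0.09157613560375727} 0.172
scene [0.09524546 0.61462282 0.76335935] 509.1592337556817 0.04265575247441192
side [-0.52556573  0.04259392  0.95678424] 555.8612531537444 -0.04265679933088504
```

View pics/scene.png

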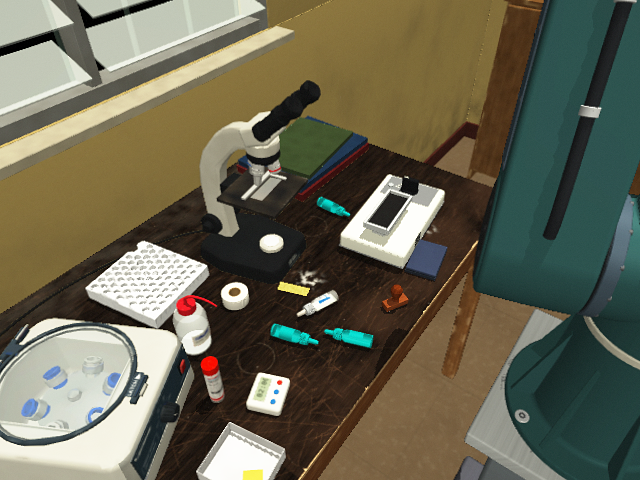

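View pics/side.png

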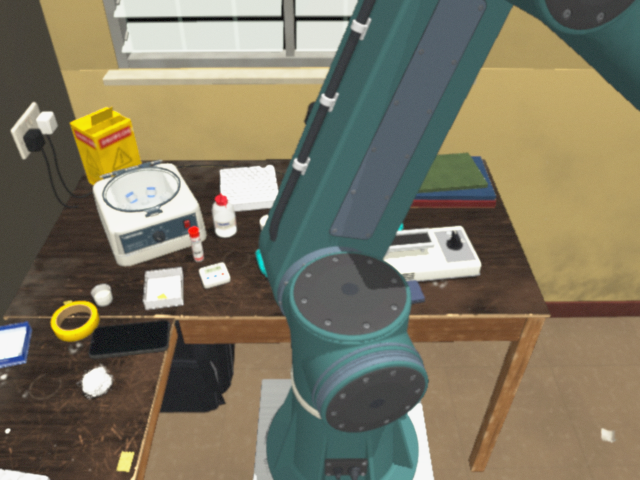

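```bash
python3 - <<'E'
from h import *
c=grab('scene'); save(c,'crop.png',(260,170,455,355),3.2)
q=[(300,313),(318,304),(336,294),(295,335),(349,338),(396,305),(340,244),(402,265),(443,212),(383,178),(365,222),(406,228),(372,226),(382,190),(410,180),(410,197),(410,186),(235,295),(268,393),(212,385)]
for a,b in zip(q,deep(c,q)): print(a,b.round(3))
print(plane(c,[(300,313),(318,304),(336,294)],.012).round(3))
E
```

```text
(300, 313) [0.498 0.132 0.017]
(318, 304) [0.481 0.097 0.021]
(336, 294) [0.467 0.057 0.023]
(295, 335) [0.47  0.181 0.023]
(349, 338) [0.389 0.127 0.019]
(396, 305) [0.362 0.004 0.013]
(340, 244) [ 0.548 -0.076  0.014]
(402, 265) [ 0.404 -0.093  0.019]
(443, 212) [ 0.423 -0.329 -0.002]
(383, 178) [ 0.609 -0.362  0.002]
(365, 222) [ 0.503 -0.099  0.083]
(406, 228) [ 0.443 -0.174  0.045]
(372, 226) [ 0.487 -0.101  0.079]
(382, 190) [ 0.557 -0.263  0.045]
(410, 180) [ 0.503 -0.295  0.077]
(410, 197) [ 0.469 -0.23   0.083]
(410, 186) [ 0.5   -0.293  0.063]
(235, 295) [0.638 0.163 0.004]
(268, 393) [0.434 0.299 0.023]
(212, 385) [0.502 0.352 0.05 ]
[[0.5   0.129 0.012]
 [0.486 0.09  0.012]
 [0.472 0.048 0.012]]
```

View pics/crop.png

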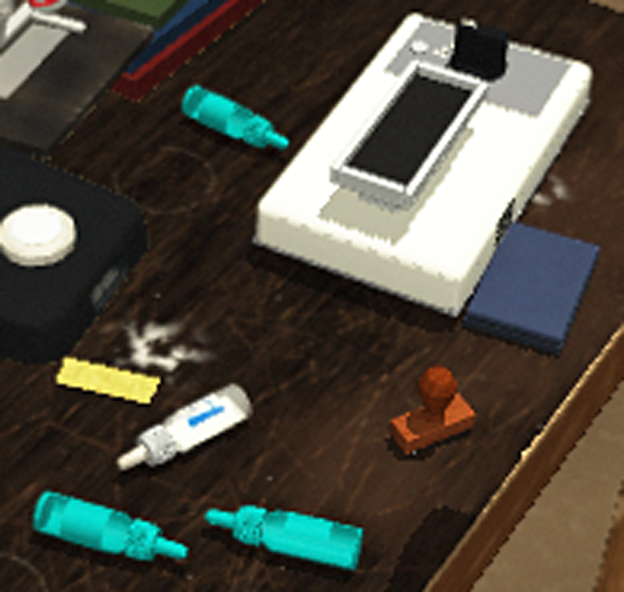

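```bash
python3 - <<'E'
from h import *
s=observe(); print(Ro.from_rotvec(s['orientation']).as_matrix().round(3))
c=grab('scene'); w=grab('wrist'); print(w['mount'],w['fx'])
v,u=np.mgrid[60:300:1,190:330]; uv=np.c_[u.ravel(),v.ravel()]
p=deep(c,uv); 
for lo,hi in((.02,.05),(.15,.19),(.3,.42)):
    m=(p[:,2]>lo)&(p[:,2]<hi)&(p[:,0]>.4)&(p[:,0]<1); print(lo,np.percentile(p[m],[1,50,99],axis=0).round(3).tolist(),m.sum())
q=[(333,168+0)] 
# tray mat corners, from crop (px/3.2+offset)
t=np.array([(347,178),(405,187),(480,90),(425,75)])/3.2+[260,170]
k=plane(c,t,.076); print(k.round(3),k.mean(0))
kt=np.array([(457,32),(505,42),(470,75),(505,78)])/3.2+[260,170]
print(plane(c,kt,.081).round(3))
co=np.array([(258,212),(455,285),(590,72),(418,15)])/3.2+[260,170]
k=plane(c,co,.046);print(k.round(3),k.mean(0))
E
```

```text
[[-0.     0.313 -0.95 ]
 [ 0.001 -0.95  -0.313]
 [-1.    -0.001 -0.   ]]
[[-1.03183825e-03 -2.35480300e-01  9.71878574e-01  2.00065669e-02]
 [ 9.99999468e-01 -2.30191144e-04  1.00592013e-03 -7.52139108e-04]
 [-1.31565340e-05  9.71879095e-01  2.35480413e-01 -6.61073830e-02]
 [ 0.00000000e+00  0.00000000e+00  0.00000000e+00  1.00000000e+00]] 377.2392816247955
0.02 [[0.49, -0.602, 0.021], [0.703, 0.045, 0.033], [0.979, 0.19, 0.05]] 6118
0.15 [[0.592, -0.521, 0.151], [0.711, 0.013, 0.179], [0.981, 0.103, 0.189]] 5002
0.3 [[0.551, -0.115, 0.3], [0.596, 0.054, 0.355], [0.968, 0.072, 0.4]] 2325
[[ 0.495 -0.101  0.076]
 [ 0.46  -0.115  0.076]
 [ 0.471 -0.235  0.076]
 [ 0.51  -0.228  0.076]] [ 0.48382367 -0.16968465  0.076     ]
[[ 0.515 -0.28   0.081]
 [ 0.481 -0.289  0.081]
 [ 0.482 -0.24   0.081]
 [ 0.46  -0.251  0.081]]
[[ 0.542 -0.067  0.046]
 [ 0.401 -0.083  0.046]
 [ 0.432 -0.339  0.046]
 [ 0.572 -0.329  0.046]] [ 0.486636   -0.20430568  0.046     ]
```

Shaped like the vial: white/clear glass with a label at (318,304), and three teal ones at (293,335), (349,338) and (333,207). The enlarged crop shows that only the one at (318,304) has a glass-like body with a dropper cap (pointing lower-left), so that is the vial. The mixer's tray is at about (387,210) and its knob at (410,186). First I'll move above the mixer for a close look.

```bash
python3 -m jog '[{"fingers":-1,"dp":[0,-35,-38],"twist":0},{"fingers":-1,"dp":[0,-35,-38],"twist":0},{"fingers":-1,"dp":[0,-35,-38],"twist":0},{"fingers":-1,"dp":[0,-35,-38],"twist":0},{"fingers":-1,"dp":[0,-35,-38],"twist":0},{"fingers":-1,"dp":[0,-35,-38],"twist":0},{"fingers":-1,"dp":[0,-35,-38],"twist":0},{"fingers":-1,"dp":[0,-35,-38],"twist":0},{"fingers":-1,"dp":[0,-35,-38],"twist":0},{"fingers":-1,"dp":[0,-35,-38],"twist":0},{"fingers":-1,"dp":[0,0,0],"twist":0},{"fingers":-1,"dp":[0,0,0],"twist":0}]'
python3 - <<'E'
from h import *
c=grab('wrist'); save(c,'w1.png'); np.savez('w1.npz',**c)
E
```

```text
time: 1.75
tcp_pos: [0.4705, -0.2134, 0.4047]
orientation: [2.049, 0.33, -2.049]
force: [0.5, -1.0, -0.0]
width: 0.0913
```

View pics/w1.png

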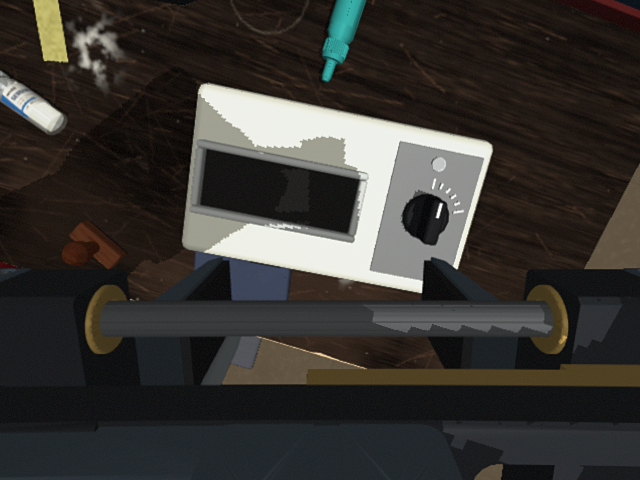

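The wrist view shows the tray mat with corners at about (204,149), (362,180), (355,238) and (197,207). The knob is at about (428,218) and the housing corners are at (200,84), (492,148) and (184,247). I'll measure these.

```bash
python3 - <<'E'
from h import *
c=dict(np.load('w1.npz'))
g=cv2.cvtColor(c['pixels'],cv2.COLOR_RGB2HSV)
roi=np.zeros((480,640),np.uint8); roi[145:245,193:366]=1
m=((g[...,2]<75)*roi).astype(np.uint8); m=cv2.morphologyEx(m,cv2.MORPH_OPEN,np.ones((3,3)))
cs=max(cv2.findContours(m,0,2)[0],key=cv2.contourArea)[:,0]
P=plane(c,cs,.076)[:,:2]; r=cv2.minAreaRect((P*1000).astype(np.float32)); print('mat',r)
# range based housing top
v,u=np.mgrid[60:270,150:520]; uv=np.c_[u.ravel(),v.ravel()]; p=deep(c,uv)
h=p[(p[:,2]>.04)&(p[:,2]<.052)]; print('housing',cv2.minAreaRect((h[:,:2]*1000).astype(np.float32)))
k=p[(p[:,2]>.072)&(p[:,2]<.09)&(uv[:,0]>385)]; print('knob',len(k),k.mean(0),cv2.minAreaRect((k[:,:2]*1000).astype(np.float32)))
t=p[(p[:,2]>.08)&(p[:,2]<.09)&(uv[:,0]<385)]; print('rim',cv2.minAreaRect((t[:,:2]*1000).astype(np.float32)), t[:,2].mean())
e=plane(c,[(200,84),(492,148),(184,247)],.046);print(e.round(4))
E
```

```text
mat ((489.76031494140625, -165.2427978515625), (46.26252365112305, 125.98799133300781), 7.166410446166992)
housing ((495.405517578125, -209.95849609375), (150.2844696044922, 259.4999694824219), 7.231849670410156)
knob 791 [ 0.50678217 -0.29333005  0.08006645] ((506.2425231933594, -294.51458740234375), (37.86336898803711, 13.194522857666016), 6.710389614105225)
rim ((489.8769226074219, -165.89892578125), (58.76714324951172, 136.30020141601562), 6.948525905609131) 0.08351027437853016
[[ 0.5511 -0.0755  0.046 ]
 [ 0.5801 -0.3282  0.046 ]
 [ 0.4097 -0.0948  0.046 ]]
```

```bash
python3 -m jog '[{"fingers":-1,"dp":[21,0,0],"twist":-0.174},{"fingers":-1,"dp":[21,0,0],"twist":-0.174},{"fingers":-1,"dp":[21,0,0],"twist":-0.174},{"fingers":-1,"dp":[21,0,0],"twist":-0.174},{"fingers":-1,"dp":[21,0,0],"twist":-0.174},{"fingers":-1,"dp":[0,-20,-36],"twist":0},{"fingers":-1,"dp":[0,-20,-36],"twist":0},{"fingers":-1,"dp":[0,-20,-36],"twist":0},{"fingers":-1,"dp":[0,-20,-36],"twist":0},{"fingers":-1,"dp":[0,-20,-36],"twist":0},{"fingers":-1,"dp":[0,-20,-36],"twist":0},{"fingers":-1,"dp":[0,0,0],"twist":0},{"fingers":-1,"dp":[0,0,0],"twist":0}]'
python3 - <<'E'
from h import *
c=grab('wrist'); save(c,'w2.png'); np.savez('w2.npz',**c)
E
```

```text
time: 3.42
tcp_pos: [0.4399, 0.031, 0.2998]
orientation: [1.485, 1.003, -1.485]
force: [-0.0, -1.3, -0.3]
width: 0.0914
```

View pics/w2.png

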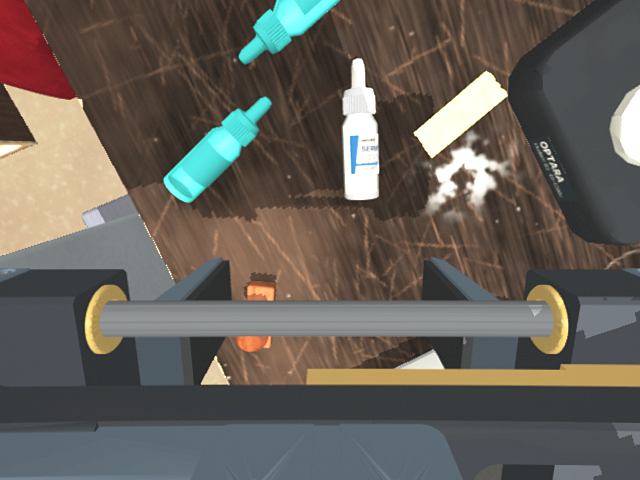

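The labelled "SERUM" vial is clear: its cap tip is at (357,60) and its base at (362,199). The solid teal ones to its left are decoys. The stamp is under the fingers at (256,310), and there is enough height over it.

```bash
python3 - <<'E'
from h import *
c=dict(np.load('w2.npz'))
v,u=np.mgrid[50:210,325:395]; uv=np.c_[u.ravel(),v.ravel()]; p=deep(c,uv)
m=(p[:,2]>.008)&(p[:,2]<.04); q=p[m]; b=q[q[:,2]>.018]
print(m.sum(),cv2.minAreaRect((q[:,:2]*1000).astype(np.float32)),cv2.minAreaRect((b[:,:2]*1000).astype(np.float32)),np.percentile(q[:,2],98))
pl=plane(c,[(357,60),(343,195),(380,197),(345,120),(377,120)],.012);print(pl.round(4))
ax=pl[0]-(pl[1]+pl[2])/2; L=np.hypot(*ax[:2]); yaw=np.arctan2(ax[1],ax[0]); print(L,yaw)
a=np.array([np.cos(yaw),np.sin(yaw)])
body=(pl[0,:2]+(pl[1,:2]+pl[2,:2])/2)/2-.015*a
q2=q[:,:2]; pr=q2@a; pn=q2@[-a[1],a[0]]; print(body,'depth ext',pr.min(),pr.max(),pn.min(),pn.max(), 'body proj',body@a,body@[-a[1],a[0]])
R=Ro.from_rotvec(observe()['orientation']).as_matrix(); print(R[:,1],R[:,2],(np.r_[body,.201]-observe()['tcp_pos'])@R*1000)
E
```

```text
4094 ((490.3673095703125, 95.78782653808594), (89.5542221069336, 24.106481552124023), 71.23745727539062) ((488.8081359863281, 91.57466888427734), (80.40988159179688, 22.184741973876953), 70.04196166992188) 0.02516364813565272
[[0.5046 0.1382 0.012 ]
 [0.4643 0.0599 0.012 ]
 [0.4881 0.0488 0.012 ]
 [0.4839 0.1065 0.012 ]
 [0.504  0.0985 0.012 ]]
0.08846735278729845 1.2446453328521416
[0.48558428 0.08206344] depth ext 0.20307000143118942 0.29262906012107825 -0.44586851451904636 -0.4217300210558717 body proj 0.23331813990724834 -0.433692461891387
[ 9.27445349e-01 -3.73958706e-01  1.04948465e-04] [-3.73958712e-01 -9.27445352e-01  4.29970068e-05] [ 98.76587295  23.14789277 -64.62073111]
```

```bash
python3 -m jog '[{"fingers":-0.1,"dp":[0,0,0],"twist":-0.056},{"fingers":-0.1,"dp":[0,9,-21],"twist":0},{"fingers":-0.1,"dp":[0,9,-21],"twist":0},{"fingers":-0.1,"dp":[0,9,-21],"twist":0},{"fingers":-0.1,"dp":[0,0,0],"twist":0}]'
python3 - <<'E'
from h import *
c=grab('scene'); save(c,'s2.png')
v,u=np.mgrid[100:300,190:340]; p=deep(c,np.c_[u.ravel(),v.ravel()])
for z in (.08,.11,.14,.16,.17,.18,.2):
    m=(abs(p[:,2]-z)<.007)&(p[:,0]>.53)&(p[:,0]<.9)&(abs(p[:,1])<.2); q=p[m]
    if len(q)>5: print(z,m.sum(),q[np.argsort(q[:,0])[[2,5]]].round(3).tolist())
E
```

```text
time: 4.1
tcp_pos: [0.4868, 0.0843, 0.2997]
orientation: [1.445, 1.038, -1.444]
force: [-1.2, -0.4, -0.6]
width: 0.0503
0.08 274 [[0.742, 0.088, 0.079], [0.743, 0.084, 0.081]]
0.11 108 [[0.749, 0.059, 0.115], [0.75, 0.059, 0.112]]
0.14 85 [[0.752, 0.061, 0.146], [0.755, 0.064, 0.146]]
0.16 118 [[0.736, 0.07, 0.163], [0.736, 0.069, 0.164]]
0.17 338 [[0.587, 0.083, 0.172], [0.588, 0.082, 0.175]]
0.18 2447 [[0.587, 0.087, 0.174], [0.587, 0.085, 0.18]]
0.2 306 [[0.531, 0.108, 0.2], [0.532, 0.107, 0.195]]
```

The microscope stage edge is about 5 mm from the gripper body's corner. I'll grip 12 mm nearer the robot and let the closing jaws draw the vial in.

```bash
python3 -m jog '[{"fingers":-0.23,"dp":[0,-12,3],"twist":0},{"fingers":-0.23,"dp":[0,0,0],"twist":0},{"fingers":-0.23,"dp":[33,0,0],"twist":0},{"fingers":-0.23,"dp":[33,0,0],"twist":0},{"fingers":-0.23,"dp":[33,0,0],"twist":0},{"fingers":-0.23,"dp":[0,0,0],"twist":0}]'
python3 - <<'E'
from h import *
c=grab('wrist'); save(c,'w3.png')
E
```

```text
time: 4.9
tcp_pos: [0.4722, 0.0836, 0.1993]
orientation: [1.443, 1.039, -1.449]
force: [0.4, 0.2, 1.3]
width: 0.0563
```

View pics/w3.png

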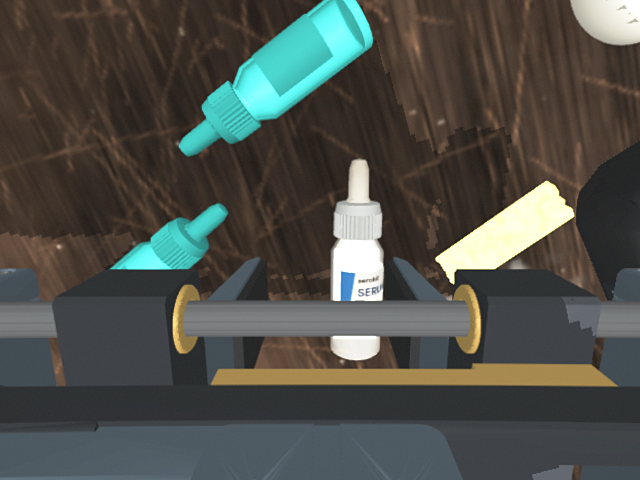

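The vial stands between the pads, aligned with them, and the fingers are clear of the teal vial at (160,240). Next I close and lift a little.

```bash
python3 -m jog '[{"fingers":-0.23,"dp":[-2.5,0,0],"twist":0},{"fingers":0.1,"dp":[0,0,0],"twist":0},{"fingers":0.3,"dp":[0,0,0],"twist":0},{"fingers":0.5,"dp":[0,0,0],"twist":0},{"fingers":1,"dp":[0,0,0],"twist":0},{"fingers":1,"dp":[0,0,0],"twist":0},{"fingers":1,"dp":[0,0,0],"twist":0},{"fingers":1,"dp":[0,0,0],"twist":0},{"fingers":1,"dp":[-10,0,0],"twist":0},{"fingers":1,"dp":[0,0,0],"twist":0}]'
```

```text
time: 6.2
tcp_pos: [0.4734, 0.084, 0.214]
orientation: [1.446, 1.036, -1.444]
force: [0.1, 0.1, -0.1]
width: 0.0239
```

```bash
python3 -m jog '[{"fingers":1,"dp":[0,-12,0],"twist":0},{"fingers":1,"dp":[0,-13,0],"twist":0},{"fingers":1,"dp":[-32,0,0],"twist":0},{"fingers":1,"dp":[-32,0,0],"twist":0},{"fingers":1,"dp":[-32,0,0],"twist":0},{"fingers":1,"dp":[0,10.5,28.5],"twist":0},{"fingers":1,"dp":[0,10.5,28.5],"twist":0},{"fingers":1,"dp":[0,10.5,28.5],"twist":0},{"fingers":1,"dp":[0,10.5,28.5],"twist":0},{"fingers":1,"dp":[0,10.5,28.5],"twist":0},{"fingers":1,"dp":[0,10.5,28.5],"twist":0},{"fingers":1,"dp":[0,10.5,28.5],"twist":0},{"fingers":1,"dp":[0,10.5,28.5],"twist":0},{"fingers":1,"dp":[0,10.5,28.5],"twist":0},{"fingers":1,"dp":[0,0,0],"twist":-0.15},{"fingers":1,"dp":[0,0,0],"twist":-0.15},{"fingers":1,"dp":[0,0,0],"twist":-0.15},{"fingers":1,"dp":[0,0,0],"twist":0}]'
python3 - <<'E'
from h import *
c=grab('wrist'); save(c,'w4.png'); np.savez('w4.npz',**c)
s=observe();R=Ro.from_rotvec(s['orientation']).as_matrix(); print(s['width'],s['tcp_pos'],'yaw',np.arctan2(R[1,1],R[0,1]),(np.array([.492,-.183,.31])-s['tcp_pos'])@R*1000)
E
```

```text
time: 8.45
tcp_pos: [0.4562, -0.1807, 0.3089]
orientation: [1.118, 1.266, -1.118]
force: [0.3, -0.2, 0.1]
width: 0.0242
0.023611712821953304 [ 0.45637004 -0.18078402  0.30894739] yaw 0.12097648224546992 [-1.07414258 35.10153782  6.49928945]
```

View pics/w4.png

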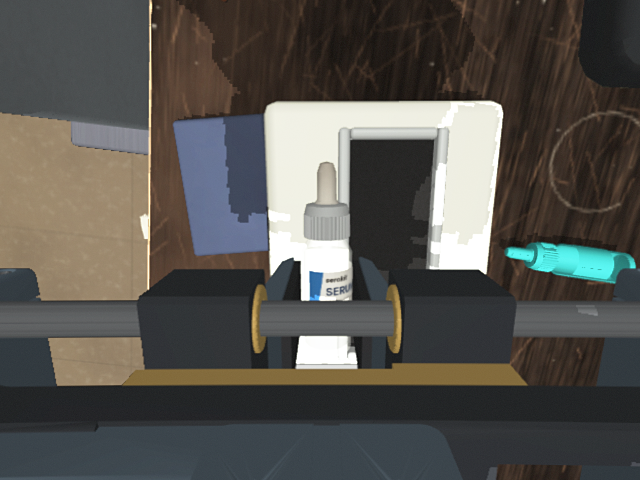

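The vial is held level and parallel to the tray, with its cap tip at (326,162). I'll check the offset along its length.

```bash
python3 - <<'E'
from h import *
c=dict(np.load('w4.npz'))
t=plane(c,[(326,163)],.119)[0]; th=.122; y=np.array([-np.sin(th),np.cos(th)])
mid=t[:2]-.045*y; tcp=np.array([.4563,-.1808]); print(t,mid,(mid-tcp)@y,(mid-tcp)@[y[1],-y[0]])
p=deep(c,[(326,225),(318,220),(335,225)]);print(p)
print('move mid->tray (x,y tray)',(np.array([.490,-.1655])-mid)@[y[1],-y[0]],(np.array([.490,-.1655])-mid)@y)
E
```

```text
[ 0.44854707 -0.11981547  0.119     ] [ 0.45402346 -0.164481  ] 0.01647475675862533 -0.00027363627165594894
[[ 0.45174983 -0.14564359  0.12806193]
 [ 0.44804597 -0.14410595  0.12685355]
 [ 0.45562231 -0.14515109  0.12812632]]
move mid->tray (x,y tray) 0.03558512481959127 -0.005389686775579097
```

```bash
python3 -m jog '[{"fingers":1,"dp":[0,17.7,3],"twist":0},{"fingers":1,"dp":[0,17.7,3],"twist":0},{"fingers":1,"dp":[0,0,0],"twist":0},{"fingers":1,"dp":[10,0,0],"twist":0},{"fingers":1,"dp":[10,0,0],"twist":0},{"fingers":1,"dp":[10,0,0],"twist":0},{"fingers":1,"dp":[0,0,0],"twist":0},{"fingers":1,"dp":[0,0,0],"twist":0}]'
```

```text
time: 9.5
tcp_pos: [0.4925, -0.1829, 0.2788]
orientation: [1.117, 1.266, -1.118]
force: [0.4, 0.3, 0.2]
width: 0.0239
```

```bash
python3 -m jog '[{"fingers":0.3,"dp":[0,0,0],"twist":0},{"fingers":0.1,"dp":[0,0,0],"twist":0},{"fingers":0,"dp":[0,0,0],"twist":0},{"fingers":0,"dp":[0,0,0],"twist":0},{"fingers":0,"dp":[-20,0,0],"twist":0},{"fingers":0,"dp":[-35,0,0],"twist":0},{"fingers":0,"dp":[-35,0,0],"twist":0},{"fingers":0,"dp":[0,0,45],"twist":0},{"fingers":0,"dp":[0,0,45],"twist":0},{"fingers":0,"dp":[0,0,0],"twist":0}]'
python3 - <<'E'
from h import *
c=grab('wrist'); save(c,'w5.png'); np.savez('w5.npz',**c)
E
```

```text
time: 10.75
tcp_pos: [0.504, -0.2743, 0.3694]
orientation: [1.119, 1.263, -1.119]
force: [1.0, 0.2, -0.1]
width: 0.0457
```

View pics/w5.png

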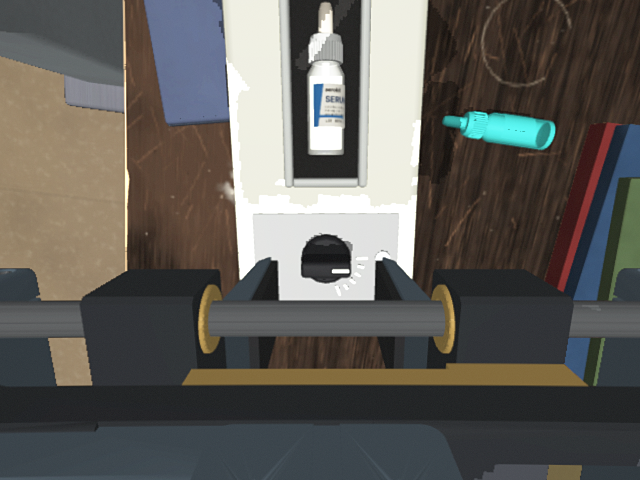

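The vial lies in the tray: its cap tip is at (326,5) and its base at (326,153), clear of both rims. The knob is at (326,260). Next I check these by numbers.

```bash
python3 - <<'E'
from h import *
c=dict(np.load('w5.npz')); th=.123; X=np.array([np.cos(th),np.sin(th)]);Y=np.array([-X[1],X[0]]); T=np.array([.490,-.1655])
b=plane(c,[(326,154),(326,3)],.088)[:,:2]-T; print('base,tip in tray',b@X,b@Y)
v,u=np.mgrid[225:300,290:365]; p=deep(c,np.c_[u.ravel(),v.ravel()]); k=p[(p[:,2]>.074)&(p[:,2]<.09)]
print(cv2.minAreaRect((k[:,:2]*1000).astype(np.float32)),len(k))
v,u=np.mgrid[0:160,300:350]; p=deep(c,np.c_[u.ravel(),v.ravel()]); k=p[(p[:,2]>.0865)&(p[:,2]<.11)]
r=cv2.minAreaRect((k[:,:2]*1000).astype(np.float32)); d=np.array(r[0])/1000-T; print(r,d@X,d@Y,k[:,2].max())
s=observe();R=Ro.from_rotvec(s['orientation']).as_matrix(); print(s['qpos'],(np.array([.506,-.2945,.249])-s['tcp_pos'])@R*1000)
E
```

```text
base,tip in tray [0.00080968 0.0009265 ] [-0.04561921  0.04416505]
((506.6354675292969, -294.22320556640625), (37.717655181884766, 12.861215591430664), 7.394785404205322) 884
((491.31927490234375, -166.31338500976562), (23.7440242767334, 89.57539367675781), 6.223718166351318) 0.0012095135427791135 -0.0009691018686904833 0.10243010734671923
[-5.37353858e-01  2.28733386e-01  2.01215519e+00  7.40999319e-05
  9.00857472e-01 -6.59734688e-01] [120.08413219  -0.35754872  21.62015342]
```

```bash
python3 -m jog '[{"fingers":0,"dp":[0,0.3,20.5],"twist":0},{"fingers":0,"dp":[0,0,0],"twist":0.1745},{"fingers":0,"dp":[0,0,0],"twist":0.1745},{"fingers":0,"dp":[0,0,0],"twist":0.1745},{"fingers":0,"dp":[0,0,0],"twist":0.1745},{"fingers":0,"dp":[0,0,0],"twist":0.1745},{"fingers":0,"dp":[0,0,0],"twist":0.1745},{"fingers":0,"dp":[0,0,0],"twist":0.1745},{"fingers":0,"dp":[0,0,0],"twist":0.1745},{"fingers":0,"dp":[0,0,0],"twist":0.1745},{"fingers":0,"dp":[0,0,0],"twist":0},{"fingers":0,"dp":[30,0,0],"twist":0},{"fingers":0,"dp":[20,0,0],"twist":0},{"fingers":0,"dp":[0,0,0],"twist":0}]'
python3 - <<'E'
from h import *
s=observe();R=Ro.from_rotvec(s['orientation']).as_matrix(); print('yaw',np.arctan2(R[1,1],R[0,1]),.123-np.pi/2,(np.array([.5063,-.2944,.249])-s['tcp_pos'])@R*1000,s['qpos'][5],R[2])
E
```

```text
time: 12.55
tcp_pos: [0.5063, -0.2923, 0.3177]
orientation: [2.154, 0.138, -2.159]
force: [-0.8, 0.6, 0.5]
width: 0.0458
yaw -1.4444403233989151 -1.4477963267948966 [68.74234059  2.25717714  0.1232777 ] 0.8810539024659063 [-0.99999569 -0.00187754  0.00225763]
```

```bash
python3 -m jog '[{"fingers":0,"dp":[23,2,0],"twist":0.003},{"fingers":0,"dp":[23,0,0],"twist":0},{"fingers":0,"dp":[22.5,0,0],"twist":0},{"fingers":0,"dp":[0,0,0],"twist":0},{"fingers":0.3,"dp":[0,0,0],"twist":0},{"fingers":0.5,"dp":[0,0,0],"twist":0},{"fingers":0.6,"dp":[0,0,0],"twist":0},{"fingers":1,"dp":[0,0,0],"twist":0},{"fingers":1,"dp":[0,0,0],"twist":0},{"fingers":1,"dp":[0,0,0],"twist":0}]'
```

```text
time: 13.8
tcp_pos: [0.5071, -0.2949, 0.2512]
orientation: [2.159, 0.13, -2.158]
force: [-2.2, -4.2, 4.4]
width: 0.0129
```

```bash
python3 -m jog '[{"fingers":1,"dp":[0,0,0],"twist":0.15},{"fingers":1,"dp":[0,0,0],"twist":0.15},{"fingers":1,"dp":[0,0,0],"twist":0.15},{"fingers":1,"dp":[0,0,0],"twist":0.15},{"fingers":1,"dp":[0,0,0],"twist":0.15},{"fingers":1,"dp":[0,0,0],"twist":0.15},{"fingers":1,"dp":[0,0,0],"twist":0.15},{"fingers":1,"dp":[0,0,0],"twist":0.15},{"fingers":1,"dp":[0,0,0],"twist":0},{"fingers":1,"dp":[0,0,0],"twist":0}]'
python3 - <<'E'
from h import *
s=observe();R=Ro.from_rotvec(s['orientation']).as_matrix(); print('turned',-1.4478-np.arctan2(R[1,1],R[0,1]),s['moment'],s['force'],s['width'],s['qpos'][5])
E
```

```text
time: 15.05
tcp_pos: [0.5068, -0.2955, 0.2512]
orientation: [-1.564, 0.936, 1.561]
force: [-6.6, -13.0, 4.5]
width: 0.0126
turned 1.2010868862949673 [-2.43555197  1.35746963  0.09002774] [ -6.60211784 -13.00768875   4.49082298] 0.012572615088301438 2.0834036876839055
```

```bash
python3 -m jog '[{"fingers":1,"dp":[0,0,0],"twist":0.03},{"fingers":1,"dp":[0,0,0],"twist":0},{"fingers":1,"dp":[0,0,0],"twist":0},{"fingers":1,"dp":[0,0,0],"twist":0},{"fingers":1,"dp":[0,0,0],"twist":0},{"fingers":1,"dp":[0,0,0],"twist":0},{"fingers":1,"dp":[0,0,0],"twist":0},{"fingers":1,"dp":[0,0,0],"twist":0},{"fingers":1,"dp":[0,0,0],"twist":0},{"fingers":1,"dp":[0,0,0],"twist":0}]'
python3 - <<'E'
from h import *
s=observe();R=Ro.from_rotvec(s['orientation']).as_matrix(); print('turned',-1.4478-np.arctan2(R[1,1],R[0,1]),s['moment'],s['force'],s['width'])
c=grab('wrist'); save(c,'w6.png')
E
```

```text
time: 16.3
tcp_pos: [0.5068, -0.2955, 0.2512]
orientation: [-1.543, 0.955, 1.541]
force: [-7.1, -13.3, 4.0]
width: 0.0129
turned 1.2306570188872472 [-2.44345185  1.33893475  0.23096147] [ -7.11833566 -13.33689003   4.01068637] 0.012861023499680033
```

View pics/w6.png

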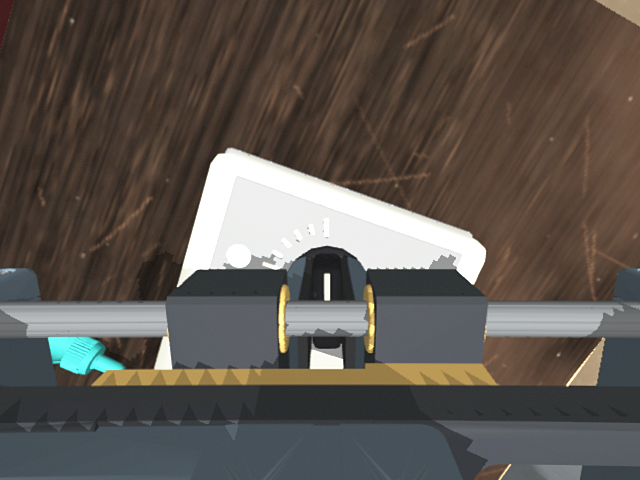

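The knob's pointer (326,285) lines up with the last mark of the scale (326,228). The moment rose from 0.09 to 0.23 N m, so it is at its stop and was held there for over a second. Now I release it and rise.

```bash
python3 -m jog '[{"fingers":-0.2,"dp":[0,0,0],"twist":0},{"fingers":-0.2,"dp":[0,0,0],"twist":0},{"fingers":-0.2,"dp":[0,0,0],"twist":0},{"fingers":-0.2,"dp":[0,0,0],"twist":0},{"fingers":-0.2,"dp":[-20,0,0],"twist":0},{"fingers":-0.2,"dp":[-40,0,0],"twist":0},{"fingers":-0.2,"dp":[-50,0,0],"twist":0},{"fingers":-0.2,"dp":[-50,0,0],"twist":0},{"fingers":-0.2,"dp":[0,0,40],"twist":0},{"fingers":-0.2,"dp":[0,0,40],"twist":0},{"fingers":-0.2,"dp":[0,0,0],"twist":0},{"fingers":-0.2,"dp":[0,0,0],"twist":0},{"fingers":-0.2,"dp":[0,0,0],"twist":0}]'
python3 - <<'E'
from h import *
c=grab('wrist'); d=grab('scene')
cv2.imwrite('pics/fin.png',np.hstack([cv2.resize(c['pixels'],(400,300)),cv2.resize(d['pixels'][150:360,240:520],(400,300))])[:,:,::-1])
for n,c in (('w',c),('s',d)):
    p=deep(c,np.c_[[a.ravel() for a in np.mgrid[0:640,0:480]]].T)
    th=.123; X=np.array([np.cos(th),np.sin(th)]);Y=np.array([-X[1],X[0]]); q=p[:,:2]-[.490,-.1655]; a,b=q@X,q@Y
    k=p[(p[:,2]>.076)&(p[:,2]<.09)&(np.hypot(a,b+.13)<.03)]
    if len(k)>9: print(n,'knob',cv2.minAreaRect((k[:,:2]*1000).astype(np.float32)),len(k))
    m=(p[:,2]>.0865)&(p[:,2]<.11)&(abs(a)<.04)&(abs(b)<.08)
    if m.sum()>9: print(n,'vial',a[m].min(),a[m].max(),b[m].min(),b[m].max(),p[m,2].max())
E
```

```text
time: 17.98
tcp_pos: [0.4716, -0.2235, 0.4112]
orientation: [-1.541, 0.954, 1.54]
force: [0.1, 0.1, -0.6]
width: 0.0547
w knob ((505.9123229980469, -294.583740234375), (37.68906021118164, 12.952685356140137), 7.719269752502441) 787
w vial -0.01187610684121853 0.012354847798556227 -0.04591351779179892 0.011165282796184626 0.10193092169939318
s knob ((502.8985595703125, -294.6958312988281), (36.41509246826172, 16.665420532226562), 5.904172897338867) 67
s vial -0.015065483977916388 0.02276342319971122 -0.04810540772647679 0.0447313727532666 0.10370944794679723
```

View pics/fin.png

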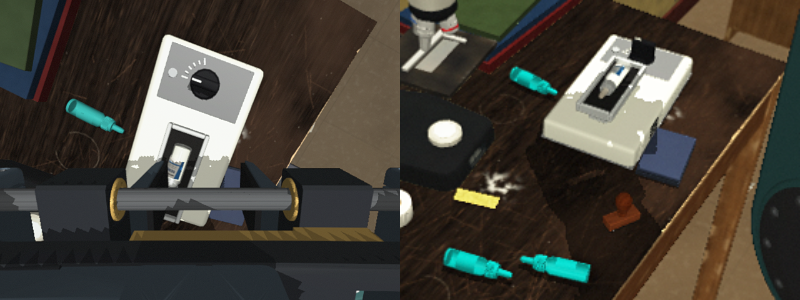

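The vial lies centred in the tray, the knob is back at rest (7.7° measured against the mixer's 7.1°), the other things have not moved, and the arm is clear of everything. I'm handing in.

```bash
python3 -c "
from plant import job
print(job.sign_off())"
```

```text
the job is handed in; nothing more can be done
None
```

The glass vial is lying in the mixer's tray, and the start knob was turned to its stop, held there and let go. I handed the job in at about 18 s; no verdict is reported.

- **Vial:** I gripped the labelled glass vial, not one of the three teal look-alikes, carried it round in front of the microscope and laid it in the tray. It measured about 1 mm from the tray's centre after release. In the last wrist view, its base end was still in that place; the gripper hid the cap end. The scene camera showed it in the tray too, with coarser readings.
- **Knob:** I turned it about 1.23 rad clockwise, where its pointer lined up with the last mark and the twisting moment rose from 0.09 to 0.23 N m. It was held there for over a second. After release it measured within about 0.01 rad of rest from the wrist camera and about 0.02 rad from the scene camera.
- **Surroundings:** In the last pictures the stamp and the look-alikes looked unmoved. The timer, label roll and jar were out of those crops, but the arm did not go near them. At the end the arm was clear of everything, with force readings near zero.

The grip moved the vial about 12 mm towards the robot as it closed, which I did on purpose to keep the gripper away from the microscope stage. No check failed.

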